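Clamp a small brick cheese for sampling

ROBOT

A 6-joint arm with a two-finger parallel gripper is mounted at the origin on the work surface. World frame = base frame: x ahead of the robot, y to its left, z up, the work surface at z = 0. Lengths are in mm, angles in rad, forces in N, time in s.
With the tool pointing down it reaches from about 350 to 875 mm from the base axis. Payload 4.2 kg.
Tool frame: the origin (TCP) lies on the mounting face of the last link; the fingertips stand 173 mm ahead of it and the grasp point (between the pads) lies 155 mm ahead of it; z points along the fingers, y is the line along which they close (so a half turn about z gives the same grasp; the last joint's range is limited). The gripper opens to 85 mm and grips with 20 to 120 N. Pads are 22 mm wide; open, the fingers measure 114 mm over their backs; the gripper's body (76 mm by 85 mm) begins 54 mm behind the grasp point. The pads swing forward as they close: fully open they stand 13 mm farther back than shut.
Start: joints at [1.563, 0.385, 0.008, 0, -1.194, -0.259], TCP at [164.747, 602.875, 404.712] pointing down, gripper open.
Joint ranges: [-3.14, 3.14], [-1.21, 2.06], [-1.07, 1.41], [-3.16, 2.05], [-2.99, -0.16], [-3.1, 3.1]. Speed limits (rad/s): [2.79, 2.79, 3.14, 3.14, 3.14, 3.14].

INTERFACE

Orientations are given as a unit quaternion [x, y, z, w].
In Python, from bench import arm gives the robot as it stands.
- The arm moves only by the tool carry_out, never from a script. Its argument "rows" is a list of rows, each a list of 7 numbers: the shift along the tool's x, y, z as a fraction of full scale, then the turn, a rotation vector about the tool's x, y, z as a fraction of full scale, then the opening, from -1 (shut) to 1 (fully open). A call has 1 to 12 rows; each row is the pose to reach, as a shift and turn from the pose commanded when the call began, along the tool's axes at that moment, turning the shorter way round; what a row does not reach only later rows make up. Full scale, the value 1, is 20 cm for a shift and pi rad for a turn. A row lasts 1/8 s, in which the tool goes at most 62.5 mm and 10.7 degrees, less where a joint would pass 70% of its speed; a pose out of reach is approached as far as the arm can. A call with a number of a shift or a turn outside -1 to 1 is refused whole. A call with a gripper value outside its range is refused whole. The fingers move at their own pace and stop on an object; the grip force is fixed at half the most. Time passes only in rows, so rows that repeat a pose let the fingers close. It gives the time, the measured TCP pose, the force, the opening and the grip force at its end, in the units of the state.
- arm.read_state(): the state, without advancing time (a new reading comes with each control period).
- arm.get_image(name): name is "scene" or "top" or "wrist"; returns (picture, depth): 420x560x3 uint8, red, green, blue; 420x560 float32, mm along the optical axis (not along the pixel's ray), 0 where there is no reading.
- arm.calibration(name): a dict with "mtx" (3x3 intrinsics, pixels), "cam_to_world" (4x4, takes a point from camera to world coordinates). Camera axes: x right, y up, looking along -z (the intrinsics and any distortion apply to the point x, -y, -z); pixel columns grow to the right and rows downward; lengths in mm; the calibration is good to about 2 mm. The wrist camera is an equidistant fisheye: a pixel r from the principal point sees the ray r / f radians off the axis. A picture is of the moment at which its call begins: read the wrist's pose just before it. calibration takes no time and is no camera call; for the wrist camera it gives the pose at the moment of the call.
- arm.job_done(): hands the job in; it is judged then, once.
The state is a dict: "clock": time; "joints": joint angles; "joint_vel": joint speeds; "joint_efforts": joint torques, N m; "position": TCP position; "ee_rot": TCP orientation; "contact_force": force on the tool from outside, world axes, zero at the start; "wrist_torque": the same for the moment, N m; "gripper_width": finger opening in mm; "grasp_force": force on a finger pad.
Only numpy, scipy, OpenCV 4.12 (cv2) and the standard library are available. Lean on these libraries where they do the work, as an engineer would, in place of code of your own. Each camera call takes 0.05 s, during which the arm holds its last target. There are 200 camera calls.

TASK

Take the brick-shaped cheese out of the crate and set it flat and lengthwise in the seat of the sampling cradle, between the low sill and the back stop, while the slide clamp is still drawn back. Then slide the clamp along its track until it has pushed the cheese up against the back stop and its spring pad is pressed about half-way in; never drive the pad all the way in. Let go, and leave the other cheeses, the brush and the jar where they are.

Things in the scene. Friction and masses are not known exactly. Their poses are not given: they have to be found in the camera images.
- cheese_center (a point): centre of the brick-shaped cheese: tan block 60 long (its x) x 40 wide (y) x 48 high, 0.13 kg, lying flat in any one of the crate's compartments, lengthwise along it. There the walls are 5 mm off its long sides and as high as it, so it can only be taken by its ends (across 60). In the cradle seat there is no room for fingers at its ends: hold it by its long sides (across 40).
- crate: fixed open wooden crate, 162 (x) x 174 (y) mm, origin at the centre of its underside. Floor 8 mm thick, walls 6 mm thick, their top 56 mm above the bench. Three compartments centred at y = -56, 0 and +56 mm, each 150 (x) x 50 (y) mm inside, with one cheese in each: the brick cheese and two round ones, in any order. The bench between crate and cradle is clear.
- cradle: fixed aluminium sampling cradle: base plate 90 (x) x 290 (y from -150 to +140) x 14 mm high, origin at its underside, on the middle line (x = 0) of track and seat, which run along y. A steel sill, y 27 to 33, 60 long in x, 8 mm high, bounds the seat on the clamp's side; a white back stop 54 wide (x) and 58 high bounds it at +y.
- seat (a point): point on the plate's top (14 mm above the bench) at cradle y = 66 mm, in the seat; axes as the cradle's. The back stop is locked at a place that is not reported: its face is at cradle y = 97 to 103 mm, 64 to 70 mm from the sill, so the cheese has 4 to 10 mm of play. The cheese belongs there with its length along y, centred on x = 0, standing on the plate; both its sides (x) are free.
- clamp (a joint): travel of the slide clamp along the cradle's +y, m: 0 to 0.124. The carriage centre is at cradle y = -115 mm + this value. Stiff (about 10 N of friction), stays where it is left. Starts drawn back at 0 to 0.03; below 0.06 counts as drawn back.
- clamp_grip (a point): point in the clamp's black upright grip, on which to hold it: grip 18 (x) x 26 (y) x 38 mm high, its top 88 mm above the bench, the point 17 mm below that top; axes as the cradle's. Hold it across its 18 mm (x), so that the fingers stay clear of the cheese.
- pad (a joint): how far the clamp's white spring pad is pressed in, in m: 0 free, 0.010 fully in; spring about 1 N per mm. Pushing the cheese along the seat before it meets the back stop presses the pad by about 1 mm.
- pad_face (a point): centre of the pad's front face (36 x 28 mm), 45 mm ahead (+y) of the carriage centre when free, 40 mm above the bench; axes as the cradle's.
- round_a_center (a point): centre of a small round cheese, 42 mm across and 36 high, in the crate: leave alone.
- round_b_center (a point): centre of the other small round cheese, same size, in the crate: leave alone.
- brush: wooden brush lying at the far side of the bench: leave alone.
- jar: amber jar, 64 mm across and 90 mm high, at the far side of the bench: leave alone.
Things that resemble listed ones, but are neither listed nor needed, are in the scene too. What is shaped like the part that bears cheese_center but turquoise is not meant.

How it is judged:
By the outcome, as a careful person would: the job done as asked, in the order asked, and still so for the second after the job is handed in, with the robot touching nothing.
It also fails if it takes over 72 s, if anything falls off the work surface, if the arm or the gripper's body presses on something with over 40 N, if the wrist force passes 120 N, or if a joint passes its speed limit or range.

## Working session

There is one attempt and no reset: what is moved stays moved. The work goes in short steps, Python scripts to look and compute and a tool call to move; the robot and the scene stay as the last step left them, time stands still between calls to the robot, and variables do not carry over. Pictures are saved under pics/ and viewed, at most 10 in all, crops included, and the job is handed in when it is done.

Besides the shell and the picture viewer there is one more tool, called after ">>>" by a JSON object that holds its "api" and its "payload", one argument or row to a line. carry_out: Moves the arm, as the interface text tells. Its arguments: {"type":"object","properties":{"rows":{"type":"array"}},"required":["rows"]}

```bash
mkdir -p pics; ls
cat > h.py <<'E'
from bench import arm
import numpy as np, cv2
from scipy.spatial.transform import Rotation as R
def pts(name, dep, cal):
    """world points per pixel from depth (pinhole)"""
    K=cal["mtx"]; K=np.array(K); T=np.array(cal["cam_to_world"])
    v,u=np.mgrid[:dep.shape[0],:dep.shape[1]].astype(float)
    x=(u-K[0,2])/K[0,0]*dep; y=(v-K[1,2])/K[1,1]*dep
    return np.stack([x,-y,-dep],-1)@T[:3,:3].T+T[:3,3]
E
python3 - <<'E'
from h import *
s=arm.read_state(); print({k:np.round(v,3) for k,v in s.items()})
for n in("scene","top"):
    c=arm.calibration(n); p,d=arm.get_image(n); print(n,c)
    cv2.imwrite(f"pics/{n}0.png",p[...,::-1]); np.savez(f"{n}0.npz",p=p,d=d,P=pts(n,d,c))
E
```

```text
pics
{'clock': np.float64(0.0), 'joints': array([ 1.563e+00,  3.860e-01,  7.000e-03, -1.000e-03, -1.194e+00,
       -2.590e-01]), 'joint_vel': array([ 0.001, -0.003, -0.001,  0.003,  0.   , -0.001]), 'joint_efforts': array([ 1.0000e-03, -3.9229e+01,  1.8840e+01,  4.1860e+00, -5.0000e-03,
       -0.0000e+00]), 'position': array([164.685, 602.696, 403.599]), 'ee_rot': array([ 0.991, -0.133, -0.   ,  0.001]), 'contact_force': array([ 0.714, -0.341,  0.173]), 'wrist_torque': array([-0.008,  0.005,  0.023]), 'grasp_force': np.float64(0.0), 'gripper_width': np.float64(85.466)}
scene {'mtx': array([[408.32172682,   0.        , 277.13099313],
       [  0.        , 408.32172682, 204.95031596],
       [  0.        ,   0.        ,   1.        ]]), 'cam_to_world': array([[-5.49650182e-01, -7.02578462e-01,  4.51960377e-01,
         1.10175364e+03],
       [ 8.35368029e-01, -4.66589483e-01,  2.90610582e-01,
         2.91571776e+02],
       [ 6.70322278e-03,  5.37287408e-01,  8.43372579e-01,
         1.01268533e+03],
       [ 0.00000000e+00,  0.00000000e+00,  0.00000000e+00,
         1.00000000e+00]])}
top {'mtx': array([[383.76368937,   0.        , 280.86512664],
       [  0.        , 383.76368937, 208.32988217],
       [  0.        ,   0.        ,   1.        ]]), 'cam_to_world': array([[-7.82992682e-03,  9.93451486e-01, -1.13986124e-01,
         4.72705595e+02],
       [-9.99032713e-01, -1.27041353e-02, -4.20980106e-02,
        -5.80031617e+01],
       [-4.32704264e-02,  1.13546242e-01,  9.92590007e-01,
         8.60810515e+02],
       [ 0.00000000e+00,  0.00000000e+00,  0.00000000e+00,
         1.00000000e+00]])}
```

View pics/scene0.png

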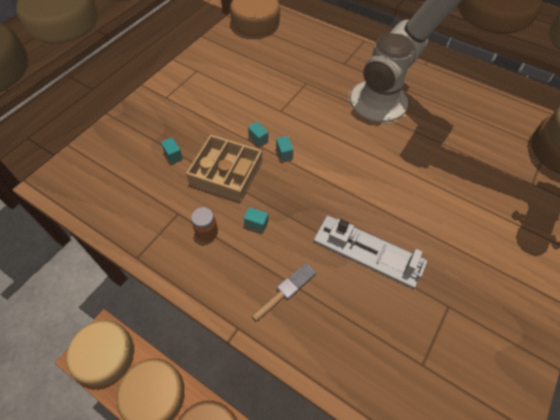

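View pics/top0.png

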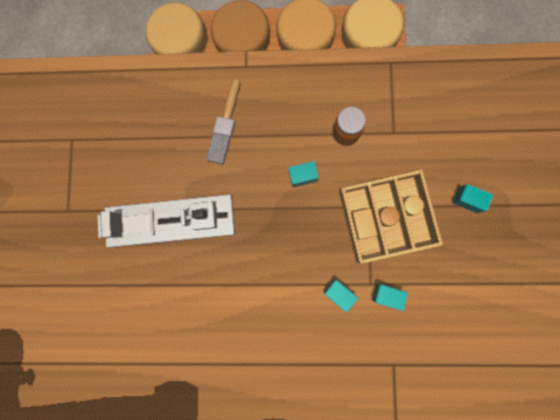

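The scene view shows the crate at about (225,166) and the cradle at (370,250), with turquoise blocks at (172,150), (258,133), (285,148) and (256,219). In the top view the crate is at (391,216). The cradle runs from (233,215), the clamp end, to (100,225), the stop end.

What could be taken for the brick cheese (top view):
- Tan block in the left compartment, about (366,235)
- Round cheeses at (389,216) and (413,205)
- Turquoise blocks at (304,173), (341,296), (391,297) and (476,198)

I choose the tan block and will check it in a crop.

Run:
```python
from h import *
z=np.load("top0.npz");p=z['p'];P=z['P'];d=z['d']
a=cv2.resize(p[160:270,335:445],(550,550),interpolation=cv2.INTER_CUBIC)
zz=P[...,2]; b=cv2.applyColorMap(np.uint8(np.clip(zz[160:270,335:445]*3,0,255)),cv2.COLORMAP_JET)[...,::-1]
b=cv2.resize(b,(250,250),interpolation=0)
a2=cv2.resize(p[185:255,92:242],(550,257),interpolation=cv2.INTER_CUBIC)
im=np.zeros((550+0,800,3),np.uint8); im[:,:550]=a; im[:250,550:]=b
c=cv2.resize(p[185:255,92:242],(250,117)); im[250:367,550:]=c
cv2.imwrite("pics/crop1.png",im[...,::-1])
print((d==0).mean(), np.median(zz))
for r in range(175,265,6): print(r,np.round(zz[r,340:445:5]).astype(int))
```

```text
0.004043367346938775 -1.238964286731175
175 [-3  1 -2  1 -3  0 -2  1 -1 -2  0 -1 52 55 53 36 57 -1 -5 -2 -2]
181 [-1 -3 -2 -3 -2  1 -3 56 54 50 26 54  9  8  9 13 47  2  1 -1 -3]
187 [-1 53 57 56 45 26 55  5  6  8 15 50  9  7  8  7 37 54 -2  1  0]
193 [26  6  6  8  8 10 57  6  7  6  7 41 54  5  8  9 25 56 -1 -2  2]
199 [ 5 52  8  8  5  7 42  4  8  6  6 27 56 39 45 44 42 46  0  1  0]
205 [-2 53  6  8  5  8 30 54  8  9  6 19 54 41 43 44 43 37 57 -1  0]
211 [ 0 33  8 56 55 55 53 55 35 45 43 42 39 35 45 43 43 26 54  0 -3]
217 [ -2  14  55 861  54  57  55  50  41  43  42  45  27  57   7   5   5  16
  43   1   0]
223 [-1  0 55 54 55 54 57 32 57 44 43 41 16 52 10  6  5  6 36 55 -2]
229 [-4 -2 42 46 54 56 55 53 53  7  7  6  9 43  7  9  8  8 26 53 -1]
235 [-2 -2 20 56 55 55 56 56 48  6  8  6  8 30 55  9  8  5 16 48  0]
241 [-1 -2  0 55  5  6  7  9 38  6  9  6  5 18 55  7  7  9  7 40 57]
247 [ 2  1 -2 48  9  6  6  6 24 55  2 11  8  6 43 24 54 54 55  1 -2]
253 [-1 -1 -1 29  7  4  6  7  8 55 40 53 55 57 -1 -1 -2 -1  0 -4  2]
259 [-2 -1 -1  5 54 52 55 54  0 -1  1  0 -2 -1  0 -2 -2  0 -3 -2 -1]
```

View pics/crop1.png

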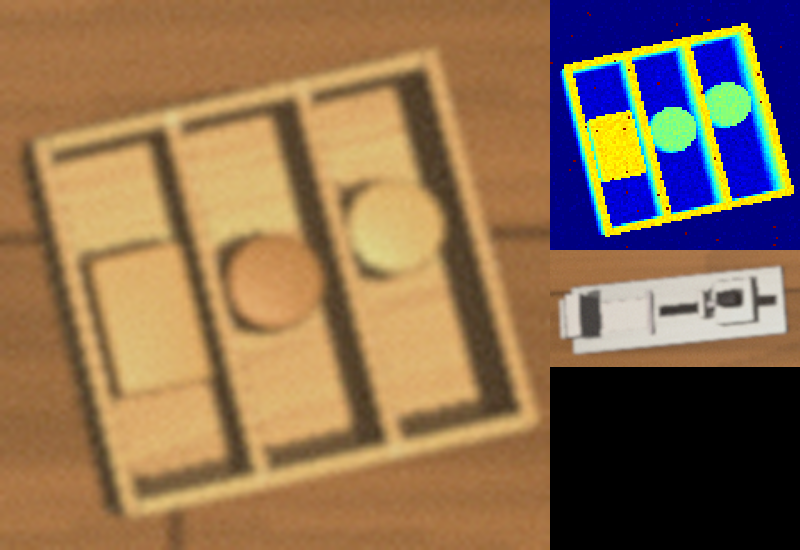

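The crop confirms it: the tan block in the left compartment, centred at crop (150,320), i.e. pixel (365,224), top at about z=55. Next I measure it and the cradle from both cameras.

```bash
cat >> h.py <<'E'
def rect(Q):
    (cx,cy),(w,h),a=cv2.minAreaRect(Q[:,:2].astype(np.float32)); return np.round([cx,cy,w,h,a],1)
E
python3 - <<'E'
from h import *
from scipy import ndimage as nd
for n in("top","scene"):
    z=np.load(n+"0.npz");P=z['P'];p=z['p'].astype(float)
    X,Y,Z=P[...,0],P[...,1],P[...,2]
    print("==",n)
    cr=(Z>3)&(Z<70)&(X>300)&(X<700)&(Y>-600)&(Y<600)
    cr=nd.binary_opening(cr,iterations=1)
    l,k=nd.label(cr,np.ones((3,3)))
    for i in range(1,k+1):
        m=l==i
        if m.sum()>150: print(m.sum(),rect(P[m]),"z50/95",np.round(np.percentile(Z[m],[50,95]),1),p[m].mean(0).round())
E
```

```text
== top
186 [689.8 126.9  39.5  25.1  79.4] z50/95 [15.6 18.3] [135. 125. 121.]
587 [643.8 -70.6  40.4  61.   13.3] z50/95 [46.1 48.8] [ 65. 155. 142.]
6742 [ 546.6 -252.9  161.9  174.8   12.2] z50/95 [32.5 56.2] [182. 144.  91.]
796 [ 584.3 -433.4   61.3   40.8   66.1] z50/95 [45.9 48.8] [ 38. 130. 121.]
4853 [547.  232.3  92.5 289.1   5.1] z50/95 [13.3 50.1] [190. 186. 177.]
603 [ 382.2 -145.8   60.3   39.7   50.2] z50/95 [46.8 49.4] [ 73. 175. 162.]
664 [ 378.7 -249.    61.    40.    73. ] z50/95 [46.7 49.4] [ 62. 162. 150.]
== scene
371 [ 374.  -260.8   76.5   90.8   10.3] z50/95 [44.7 52.2] [ 69. 103.  93.]
3372 [ 526.1 -275.4  223.9  216.4   12.3] z50/95 [41.  59.4] [127.  99.  69.]
362 [ 365.5 -156.1  106.5   54.4   46.6] z50/95 [47.1 52.2] [ 70. 107.  97.]
360 [ 570.7 -442.4   95.3   61.4   63.6] z50/95 [47.5 53.1] [ 60. 105.  97.]
473 [632.3 -77.5  70.3  82.7  12.2] z50/95 [47.4 52.3] [ 68. 112. 102.]
3286 [535.8 234.  116.7 298.5   5.2] z50/95 [16.3 52.3] [164. 156. 149.]
```

Run:
```python
from h import *
from scipy import ndimage as nd
def loc(P,o,yaw):
    c,s=np.cos(yaw),np.sin(yaw); D=P[...,:2]-np.array(o); return np.stack([D[...,0]*c+D[...,1]*s,-D[...,0]*s+D[...,1]*c,P[...,2]],-1)
yc=np.radians(5.1); yk=np.radians(12.2)
for n in("top","scene"):
    z=np.load(n+"0.npz");P=z['P'];p=z['p']; print("==",n)
    L=loc(P,(546.6,-252.9),yk)
    m=(abs(L[...,1]-56)<30)&(abs(L[...,0])<70)&(L[...,2]>48)&(L[...,2]<66)
    m=nd.binary_opening(m,np.ones((5,5)))
    Q=L[m]; print("brick",m.sum(),rect(Q),Q[:,2].mean(), "world",P[m].mean(0), rect(P[m]))
    L=loc(P,(546.6,237.3),yc); 
    mm=(abs(L[...,0])<60)&(abs(L[...,1])<170)
    h=[(zz,int((mm&(abs(L[...,2]-zz)<1.5)).sum())) for zz in range(8,100,3)]; print(h)
    for nm,lo,hi,a,b in(("plate",11,17.5,-160,160),("sill",19,26,15,45),("grip",83,95,-150,0),("stop",50,90,80,150),("carr",25,70,-150,0)):
        m=mm&(L[...,2]>lo)&(L[...,2]<hi)&(L[...,1]>a)&(L[...,1]<b); m2=nd.binary_opening(m) if nm!="sill" else m
        Q=L[m2]
        if len(Q)>5: print(nm,len(Q),rect(Q),np.percentile(Q,[3,50,97],axis=0).round(1).tolist())
```

```text
== top
brick 516 [-3.2 57.2 40.3 59.8 89.8] 54.792332879669615 world [ 530.91959572 -196.67594991   54.79233288] [ 531.4 -197.6   59.8   40.3   12. ]
[(8, 64), (11, 1550), (14, 2037), (17, 135), (20, 78), (23, 45), (26, 31), (29, 32), (32, 35), (35, 25), (38, 34), (41, 78), (44, 89), (47, 261), (50, 232), (53, 66), (56, 24), (59, 24), (62, 17), (65, 23), (68, 51), (71, 176), (74, 29), (77, 1), (80, 3), (83, 24), (86, 79), (89, 6), (92, 0), (95, 0), (98, 0)]
plate 3065 [ -1.3  -5.  288.9  89.8  90. ] [[-43.5, -142.7, 11.2], [-4.8, 4.2, 13.0], [40.3, 112.3, 15.6]]
sill 64 [-1.8 29.9  6.6 58.6 88.9] [[-30.7, 27.1, 19.2], [-0.6, 30.1, 20.9], [25.7, 33.0, 23.4]]
grip 101 [ -1.1 -90.   17.4  25.6   1.7] [[-9.4, -102.1, 83.3], [-1.3, -90.5, 85.8], [6.7, -77.9, 87.7]]
stop 326 [ -1.1 109.9  20.5  54.3  89.5] [[-27.4, 100.2, 52.2], [-2.2, 105.3, 70.1], [23.6, 118.3, 72.9]]
carr 654 [ -1.3 -79.5  70.8  56.   89.6] [[-28.9, -114.5, 28.6], [-6.0, -90.4, 48.2], [24.8, -47.9, 57.3]]
== scene
brick 249 [-2.4 61.2 61.3 48.6  1.6] 57.262084222892106 world [ 533.26010637 -193.43529016   57.26208422] [
[... 190 characters left out ...]
, (53, 103), (56, 45), (59, 15), (62, 14), (65, 15), (68, 15), (71, 36), (74, 98), (77, 26), (80, 5), (83, 8), (86, 16), (89, 37), (92, 9), (95, 1), (98, 0)]
plate 1557 [  1.   -5.3  93.  288.3   0.4] [[-40.8, -139.7, 12.2], [11.9, 9.2, 15.3], [44.1, 128.9, 17.3]]
sill 55 [ 5.2 32.4 67.3 24.5 17.5] [[-28.0, 18.7, 19.4], [3.0, 30.1, 21.7], [30.2, 41.4, 25.1]]
grip 62 [  0.8 -89.5  18.9  25.9   4. ] [[-6.9, -101.1, 84.1], [2.1, -89.0, 88.4], [9.7, -77.8, 91.1]]
stop 188 [-1.000e-01  1.095e+02  5.690e+01  1.810e+01  0.000e+00] [[-24.1, 100.6, 53.4], [5.7, 108.4, 73.1], [27.5, 117.9, 76.7]]
carr 401 [  1.3 -79.8  69.7  56.7  89.9] [[-22.2, -113.0, 29.7], [11.9, -81.0, 50.8], [28.6, -46.5, 64.0]]
```

Both views agree within about 2 mm, and the heights and sizes match the text:

| Item | Measured |
|---|---|
| Brick | about (532,-197), yaw 12.2°, top 56 |
| Cradle origin | about (546.6,237.3), yaw 5.1° |
| Grip | cradle y -90, so clamp travel about 25 mm |
| Stop face | cradle y about 100 |

Time to move.

```bash
cat >> h.py <<'E'
def go(x,y,z,head,near=True):
    """print shift/turn fractions from the present pose to TCP target, closing axis heading deg"""
    s=arm.read_state(); p=np.array(s["position"]); r=R.from_quat(s["ee_rot"])
    best=None
    for k in(0,180):
        h=np.radians(head+k); Y=np.array([np.cos(h),np.sin(h),0]); Z=np.array([0,0,-1.]); X=np.cross(Y,Z)
        v=(r.inv()*R.from_matrix(np.stack([X,Y,Z],1))).as_rotvec()
        if best is None or np.linalg.norm(v)<np.linalg.norm(best): best=v
    y0=r.apply([0,1,0]); 
    print("t",s["clock"],"pos",p.round(1),"yhead",np.degrees(np.arctan2(y0[1],y0[0])).round(2),"F",np.round(s["contact_force"],1),"w",round(float(s["gripper_width"]),1),"gf",round(float(s["grasp_force"]),1),"j",np.round(s["joints"],2))
    print("shift",(r.inv().apply(np.array([x,y,z])-p)/200).round(4),"turn",(best/np.pi).round(4))
def cr(x,y,o=(546.6,237.3),yaw=5.1):
    a=np.radians(yaw); return o[0]+x*np.cos(a)-y*np.sin(a), o[1]+x*np.sin(a)+y*np.cos(a)
E
python3 -c "
from h import *
go(532,-197,330,12.2)"
```

```text
t 0.1 pos [164.7 602.7 403.7] yhead -105.3 F [ 0.4  0.5 -0.4] w 85.2 gf 0.0 j [ 1.56  0.39  0.01 -0.   -1.19 -0.26]
shift [2.8264 3.3718 0.3755] turn [ 0.0005 -0.0004  0.3472]
```

>>> {"api": "carry_out", "payload": {
  "rows": [
    [0.2, 0.24, 0.02, 0, 0, 0, 1],
    [0.4, 0.47, 0.04, 0, 0, 0, 1],
    [0.6, 0.7, 0.06, 0, 0, 0, 1],
    [0.8, 0.95, 0.08, 0, 0, 0, 1],
    [0.8, 0.95, 0.08, 0, 0, 0, 1]
  ]
}}

```text
clock: 0.72
position: [269.7, 373.7, 388.3]
ee_rot: [0.991, -0.135, -0.0, 0.001]
contact_force: [0.2, -0.0, 0.9]
gripper_width: 85.2
grasp_force: 0.0
```

>>> {"api": "carry_out", "payload": {
  "rows": [
    [0.2, 0.24, 0.02, 0, 0, 0, 1],
    [0.4, 0.47, 0.04, 0, 0, 0, 1],
    [0.6, 0.7, 0.06, 0, 0, 0, 1],
    [0.8, 0.95, 0.08, 0, 0, 0, 1],
    [0.8, 0.95, 0.08, 0, 0, 0, 1]
  ]
}}

```text
clock: 1.35
position: [374.0, 149.2, 372.2]
ee_rot: [0.991, -0.136, -0.0, 0.001]
contact_force: [0.3, -0.0, 0.3]
gripper_width: 85.4
grasp_force: 0.0
```

>>> {"api": "carry_out", "payload": {
  "rows": [
    [0.2, 0.24, 0.02, 0, 0, 0, 1],
    [0.4, 0.47, 0.04, 0, 0, 0, 1],
    [0.6, 0.7, 0.06, 0, 0, 0, 1],
    [0.8, 0.95, 0.08, 0, 0, 0, 1],
    [0.8, 0.95, 0.08, 0, 0, 0, 1]
  ]
}}

```text
clock: 1.98
position: [479.1, -75.5, 355.8]
ee_rot: [0.991, -0.135, -0.001, 0.0]
contact_force: [0.6, 1.5, 0.1]
gripper_width: 85.5
grasp_force: 0.0
```

```bash
python3 -c "
from h import *
go(532,-197,330,12.2)"
```

```text
t 1.975 pos [479.1 -75.5 355.8] yhead -105.57 F [0.6 1.5 0.1] w 85.5 gf 0.0 j [ 0.18  0.19 -0.4   0.   -0.98  1.12]
shift [0.4177 0.514  0.1288] turn [4.000e-04 1.000e-04 3.457e-01]
```

>>> {"api": "carry_out", "payload": {
  "rows": [
    [0.2, 0.26, 0.06, 0, 0, 0.058, 1],
    [0.42, 0.514, 0.129, 0, 0, 0.116, 1],
    [0.418, 0.514, 0.129, 0, 0, 0.174, 1],
    [0.418, 0.514, 0.129, 0, 0, 0.232, 1],
    [0.418, 0.514, 0.129, 0, 0, 0.29, 1],
    [0.418, 0.514, 0.129, 0, 0, 0.346, 1],
    [0.418, 0.514, 0.129, 0, 0, 0.346, 1],
    [0.418, 0.514, 0.129, 0, 0, 0.346, 1]
  ]
}}

```text
clock: 2.98
position: [531.5, -193.5, 330.9]
ee_rot: [0.781, -0.625, -0.0, -0.0]
contact_force: [-0.4, 0.4, -0.1]
gripper_width: 85.1
grasp_force: 0.0
```

Run:
```python
from h import *
go(532,-197,188,12.2)
c=arm.calibration("wrist"); p,d=arm.get_image("wrist"); K=np.array(c["mtx"]);print(K)
# undistort fisheye to world points
v,u=np.mgrid[:420,:560].astype(float); x=u-K[0,2];y=v-K[1,2];r=np.hypot(x,y);th=r/K[0,0]
s=np.where(r>0,np.tan(th)/np.maximum(r,1e-9),1/K[0,0])
T=np.array(c["cam_to_world"]); P=np.stack([x*s*d,-y*s*d,-d],-1)@T[:3,:3].T+T[:3,3]
from scipy import ndimage as nd
Z=P[...,2]; a=np.radians(12.2); D=P[...,:2]-np.array([546.6,-252.9]); lx=D[...,0]*np.cos(a)+D[...,1]*np.sin(a); ly=-D[...,0]*np.sin(a)+D[...,1]*np.cos(a)
m=(abs(ly-56)<30)&(abs(lx)<70)&(Z>48)&(Z<64); m=nd.binary_opening(m,np.ones((15,15)))
print("brick",m.sum(),rect(P[m]) if m.any() else 0,P[m].mean(0) if m.any() else 0)
cv2.imwrite("pics/w1.png",p[...,::-1])
```

```text
t 2.975 pos [ 531.5 -193.5  330.9] yhead -167.33 F [-0.4  0.4 -0.1] w 85.1 gf 0.0 j [-0.06  0.35 -0.25 -0.   -0.98  0.28]
shift [0.0175 0.0013 0.7145] turn [-0.      0.      0.0026]
[[325.1922621    0.         278.26076878]
 [  0.         325.1922621  206.27796275]
 [  0.           0.           1.        ]]
brick 3036 [ 532.9 -197.4   60.1   39.8   10.6] [ 535.42899752 -196.77643206   56.43937435]
```

View pics/w1.png

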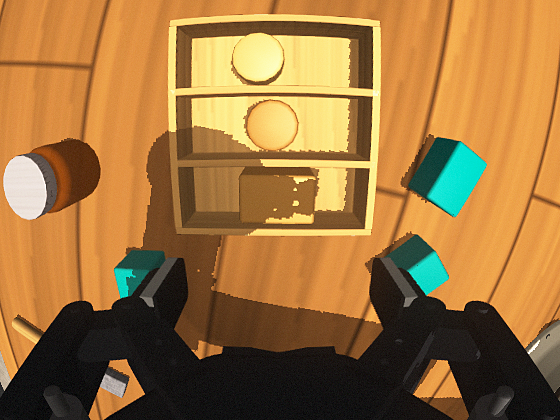

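The wrist picture shows the brick at about (278,195) in the near compartment, nearest the gripper. Its measured position, (532.9,-197.4) with top at 56.4, agrees with the earlier one. I descend and grip.

>>> {"api": "carry_out", "payload": {
  "rows": [
    [0.018, 0.003, 0.2, 0, 0, 0.0026, 1],
    [0.018, 0.003, 0.4, 0, 0, 0.0026, 1],
    [0.018, 0.003, 0.5, 0, 0, 0.0026, 1],
    [0.018, 0.003, 0.58, 0, 0, 0.0026, 1],
    [0.018, 0.003, 0.65, 0, 0, 0.0026, 1],
    [0.018, 0.003, 0.71, 0, 0, 0.0026, 1],
    [0.018, 0.003, 0.71, 0, 0, 0.0026, 1],
    [0.018, 0.003, 0.71, 0, 0, 0.0026, 1]
  ]
}}

```text
clock: 4.03
position: [531.5, -198.4, 189.4]
ee_rot: [0.777, -0.629, 0.001, -0.0]
contact_force: [-0.1, -0.1, 0.5]
gripper_width: 85.7
grasp_force: 0.0
```

```bash
python3 -c "
from h import *
go(532.5,-197.2,188,12.2)"
```

```text
t 4.025 pos [ 531.5 -198.4  189.4] yhead -168.02 F [-0.1 -0.1  0.5] w 85.7 gf 0.0 j [-0.07  0.53 -0.38  0.   -0.66  0.28]
shift [-0.0049 -0.0059  0.0072] turn [-0.0003 -0.0002 -0.0012]
```

>>> {"api": "carry_out", "payload": {
  "rows": [
    [-0.005, -0.006, 0.007, 0, 0, 0, 1],
    [-0.005, -0.006, 0.007, 0, 0, 0, -1],
    [-0.005, -0.006, 0.007, 0, 0, 0, -1],
    [-0.005, -0.006, 0.007, 0, 0, 0, -1],
    [-0.005, -0.006, 0.007, 0, 0, 0, -1],
    [-0.005, -0.006, 0.007, 0, 0, 0, -1],
    [-0.005, -0.006, 0.007, 0, 0, 0, -1]
  ]
}}

```text
clock: 4.9
position: [532.5, -197.1, 188.1]
ee_rot: [0.777, -0.629, 0.001, -0.0]
contact_force: [0.2, 1.9, 3.8]
gripper_width: 59.3
grasp_force: 65.2
```

>>> {"api": "carry_out", "payload": {
  "rows": [
    [0, 0, -0.05, 0, 0, 0, -1],
    [0, 0, -0.15, 0, 0, 0, -1],
    [0, 0, -0.35, 0, 0, 0, -1],
    [0, 0, -0.55, 0, 0, 0, -1],
    [0, 0, -0.55, 0, 0, 0, -1]
  ]
}}

```text
clock: 5.52
position: [532.7, -197.3, 300.9]
ee_rot: [0.777, -0.629, 0.003, -0.002]
contact_force: [-1.1, -1.2, -1.0]
gripper_width: 59.4
grasp_force: 64.8
```

```bash
python3 -c "
from h import *
go(530,-20,260,57.2)"
```

```text
t 5.525 pos [ 532.7 -197.3  300.9] yhead -168.02 F [-1.1 -1.2 -1. ] w 59.4 gf 64.8 j [-0.07  0.38 -0.28  0.   -0.9   0.28]
shift [-0.8706 -0.1694  0.2036] turn [-0.0016 -0.0015 -0.2512]
```

>>> {"api": "carry_out", "payload": {
  "rows": [
    [-0.15, -0.03, 0.02, 0, 0, -0.04, -1],
    [-0.35, -0.07, 0.04, 0, 0, -0.09, -1],
    [-0.55, -0.11, 0.1, 0, 0, -0.14, -1],
    [-0.75, -0.15, 0.15, 0, 0, -0.19, -1],
    [-0.87, -0.17, 0.2, 0, 0, -0.25, -1],
    [-0.87, -0.17, 0.35, 0, 0, -0.25, -1],
    [-0.87, -0.17, 0.5, 0, 0, -0.25, -1],
    [-0.87, -0.17, 0.55, 0, 0, -0.25, -1],
    [-0.87, -0.17, 0.55, 0, 0, -0.25, -1]
  ]
}}

```text
clock: 6.65
position: [529.1, -20.1, 186.7]
ee_rot: [0.959, -0.284, -0.001, 0.001]
contact_force: [-0.1, -0.9, -1.1]
gripper_width: 59.2
grasp_force: 64.8
```

```bash
python3 -c "
from h import *
go(530,-20,181,57.2)"
```

```text
t 6.65 pos [529.1 -20.1 186.7] yhead -123.04 F [-0.1 -0.9 -1.1] w 59.2 gf 64.8 j [ 0.27  0.49 -0.48  0.   -0.6   0.73]
shift [ 0.0037 -0.0028  0.0286] turn [ 0.0006  0.0005 -0.0014]
```

>>> {"api": "carry_out", "payload": {
  "rows": [
    [0, 0, 0.015, 0, 0, 0, -1],
    [0, 0, 0.03, 0, 0, 0, -1],
    [0, 0, 0.03, 0, 0, 0, -1]
  ]
}}

```text
clock: 7.02
position: [529.4, -19.9, 181.8]
ee_rot: [0.959, -0.284, 0.0, -0.0]
contact_force: [-0.1, -0.0, -1.3]
gripper_width: 59.5
grasp_force: 64.8
```

>>> {"api": "carry_out", "payload": {
  "rows": [
    [0, 0, 0, 0, 0, 0, 1],
    [0, 0, 0, 0, 0, 0, 1],
    [0, 0, 0, 0, 0, 0, 1],
    [0, 0, 0, 0, 0, 0, 1],
    [0, 0, -0.15, 0, 0, 0, 1],
    [0, 0, -0.4, 0, 0, 0, 1],
    [0, 0, -0.55, 0, 0, 0, 1],
    [0, 0, -0.55, 0, 0, 0, 1]
  ]
}}

```text
clock: 8.02
position: [530.0, -19.7, 294.3]
ee_rot: [0.959, -0.284, 0.003, -0.002]
contact_force: [-0.3, 0.2, -0.4]
gripper_width: 85.7
grasp_force: 0.0
```

>>> {"api": "carry_out", "payload": {
  "rows": [
    [0, 0, 0, 0, 0, 0.055, 1],
    [0, 0, 0, 0, 0, 0.11, 1],
    [0, 0, 0, 0, 0, 0.165, 1],
    [0, 0, 0, 0, 0, 0.22, 1],
    [0, 0, 0, 0, 0, 0.275, 1],
    [0, 0, 0, 0, 0, 0.33, 1],
    [0, 0, 0, 0, 0, 0.385, 1],
    [0, 0, 0, 0, 0, 0.44, 1],
    [0, 0, 0, 0, 0, 0.5, 1],
    [0, 0, 0, 0, 0, 0.5, 1],
    [0, 0, 0, 0, 0, 0.5, 1]
  ]
}}

```text
clock: 9.4
position: [529.2, -19.9, 290.8]
ee_rot: [-0.478, 0.878, 0.0, -0.001]
contact_force: [0.6, 0.5, -0.1]
gripper_width: 85.5
grasp_force: 0.0
```

```bash
cat >> h.py <<'E'
def wrist():
    c=arm.calibration("wrist"); p,d=arm.get_image("wrist"); K=np.array(c["mtx"])
    v,u=np.mgrid[:420,:560].astype(float); x=u-K[0,2];y=v-K[1,2];r=np.hypot(x,y);th=r/K[0,0]
    s=np.tan(th)/np.maximum(r,1e-9)
    T=np.array(c["cam_to_world"]); return p,np.stack([x*s*d,-y*s*d,-d],-1)@T[:3,:3].T+T[:3,3]
E
python3 - <<'E'
from h import *
from scipy import ndimage as nd
go(530,-20,180,-32.8)
def f(n,P,k):
    m=(np.hypot(P[...,0]-530,P[...,1]+20)<70)&(abs(P[...,2]-48)<7); m=nd.binary_opening(m,np.ones((k,k)))
    if m.any(): print(n,m.sum(),rect(P[m]),P[m].mean(0).round(1))
c=arm.calibration("top");p,d=arm.get_image("top");f("top",pts("top",d,c),3)
p,P=wrist();f("wrist",P,9)
E
```

```text
t 9.4 pos [529.2 -19.9 290.8] yhead 147.1 F [ 0.6  0.5 -0.1] w 85.5 gf 0.0 j [ 0.27  0.34 -0.38 -0.   -0.85 -0.84]
shift [-0.0024 -0.0042  0.5541] turn [ 0.0003 -0.0003 -0.0005]
wrist 4555 [529.1 -20.4  58.8  40.1  57.1] [527.6 -22.1  48.3]
```

The brick stands upright on the bench at (529,-20.4), yaw 57.1°, top at 48. Re-grasping it across its sides.

>>> {"api": "carry_out", "payload": {
  "rows": [
    [-0.002, -0.002, 0.15, 0, 0, 0, 1],
    [-0.002, -0.002, 0.3, 0, 0, 0, 1],
    [-0.002, -0.002, 0.42, 0, 0, 0, 1],
    [-0.002, -0.002, 0.5, 0, 0, 0, 1],
    [-0.002, -0.002, 0.55, 0, 0, 0, 1],
    [-0.002, -0.002, 0.55, 0, 0, 0, 1],
    [-0.002, -0.002, 0.55, 0, 0, 0, 1]
  ]
}}

```text
clock: 10.38
position: [530.3, -19.7, 182.1]
ee_rot: [-0.477, 0.879, -0.0, 0.001]
contact_force: [-0.5, -0.1, -0.3]
gripper_width: 85.4
grasp_force: 0.0
```

>>> {"api": "carry_out", "payload": {
  "rows": [
    [0, 0, 0, 0, 0, 0, -1],
    [0, 0, 0, 0, 0, 0, -1],
    [0, 0, 0, 0, 0, 0, -1],
    [0, 0, 0, 0, 0, 0, -1],
    [0, 0, 0, 0, 0, 0, -1],
    [0, 0, 0, 0, 0, 0, -1],
    [0, 0, 0, 0, 0, 0, -1],
    [0, 0, 0, 0, 0, 0, -1]
  ]
}}

```text
clock: 11.38
position: [530.2, -19.6, 182.1]
ee_rot: [-0.477, 0.879, -0.0, 0.001]
contact_force: [-0.1, 0.2, 5.2]
gripper_width: 39.3
grasp_force: 60.9
```

```bash
python3 -c "
from h import *
go(*cr(0,66.5),280,5.1)"
```

```text
t 11.375 pos [530.2 -19.6 182.1] yhead 146.98 F [-0.1  0.2  5.2] w 39.3 gf 60.9 j [ 0.27  0.5  -0.48  0.   -0.59 -0.85]
shift [-1.3838  0.8362 -0.4894] turn [-3.000e-04  1.000e-04 -2.118e-01]
```

>>> {"api": "carry_out", "payload": {
  "rows": [
    [0, 0, -0.2, 0, 0, 0, -1],
    [0, 0, -0.45, 0, 0, 0, -1],
    [-0.1, 0.06, -0.65, 0, 0, 0, -1],
    [-0.3, 0.18, -0.65, 0, 0, 0, -1],
    [-0.5, 0.3, -0.65, 0, 0, 0, -1],
    [-0.69, 0.42, -0.65, 0, 0, 0, -1],
    [-0.69, 0.42, -0.65, 0, 0, 0, -1]
  ]
}}

```text
clock: 12.25
position: [534.5, 144.2, 310.6]
ee_rot: [-0.478, 0.878, 0.0, -0.001]
contact_force: [0.4, -0.4, -2.1]
gripper_width: 39.6
grasp_force: 60.8
```

>>> {"api": "carry_out", "payload": {
  "rows": [
    [-0.2, 0.12, 0, 0, 0, -0.04, -1],
    [-0.4, 0.24, 0, 0, 0, -0.08, -1],
    [-0.6, 0.36, 0, 0, 0, -0.13, -1],
    [-0.69, 0.42, 0, 0, 0, -0.17, -1],
    [-0.69, 0.42, 0, 0, 0, -0.212, -1],
    [-0.69, 0.42, 0, 0, 0, -0.212, -1],
    [-0.69, 0.42, 0, 0, 0, -0.212, -1]
  ]
}}

```text
clock: 13.12
position: [539.6, 302.4, 311.0]
ee_rot: [0.737, -0.676, -0.0, 0.001]
contact_force: [0.4, 0.1, -0.9]
gripper_width: 39.5
grasp_force: 60.8
```

Run:
```python
from h import *
from scipy import ndimage as nd
go(*cr(0,67),230,5.1)
# wrist-camera check of the cradle in its local frame
p,P=wrist(); a=np.radians(5.1); D=P[...,:2]-np.array([546.6,237.3]); X=D[...,0]*np.cos(a)+D[...,1]*np.sin(a); Y=-D[...,0]*np.sin(a)+D[...,1]*np.cos(a); Z=P[...,2]
L=np.stack([X,Y,Z],-1)
for n,lo,hi,y0,y1 in(("stop",64,80,85,150),("grip",80,95,-150,0),("sill",19,26,15,45),("brick",100,200,0,140),("plate",10,18,-160,160)):
    m=(abs(X)<60)&(Z>lo)&(Z<hi)&(Y>y0)&(Y<y1); m=nd.binary_opening(m,np.ones((3,3)))
    if m.sum()>20: print(n,m.sum(),rect(L[m]),np.percentile(L[m],[2,50,98],axis=0).round(1).tolist())
cv2.imwrite("pics/w2.png",p[...,::-1])
```

```text
t 13.125 pos [539.6 302.4 311. ] yhead -175.04 F [ 0.4  0.1 -0.9] w 39.5 gf 60.8 j [ 0.77  0.45 -0.14 -0.   -0.99 -0.69]
shift [-0.0081 -0.0065  0.405 ] turn [ 0.0003 -0.0002 -0.0008]
grip 89 [  0.3 -76.2   1.6  14.6  89.6] [[-7.0, -76.9, 80.3], [0.2, -76.2, 83.9], [7.4, -75.6, 86.4]]
sill 576 [ 0.8 30.7  5.8 58.8 89.9] [[-27.6, 27.9, 19.4], [0.4, 30.7, 22.3], [29.3, 33.4, 23.7]]
brick 24592 [ -2.   61.4  53.3 109.   89.7] [[-49.2, 35.3, 142.7], [-1.9, 55.0, 177.6], [45.6, 83.1, 198.2]]
plate 17309 [  0.6  -5.1 198.9  90.7  89.9] [[-42.6, -93.7, 13.1], [1.1, -2.7, 14.6], [44.1, 67.7, 16.2]]
```

View pics/w2.png

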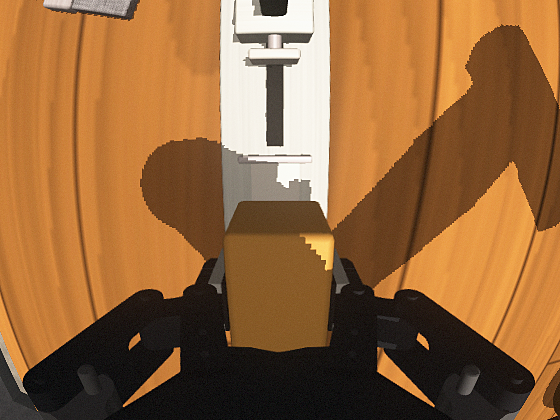

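The brick hangs straight over the seat, with the sill at pixel row ~158 and its centre line aligned. I lower it.

>>> {"api": "carry_out", "payload": {
  "rows": [
    [-0.008, -0.006, 0.15, 0, 0, -0.001, -1],
    [-0.008, -0.006, 0.3, 0, 0, -0.001, -1],
    [-0.008, -0.006, 0.4, 0, 0, -0.001, -1],
    [-0.008, -0.006, 0.48, 0, 0, -0.001, -1],
    [-0.008, -0.006, 0.53, 0, 0, -0.001, -1],
    [-0.008, -0.006, 0.55, 0, 0, -0.001, -1],
    [-0.008, -0.006, 0.55, 0, 0, -0.001, -1]
  ]
}}

```text
clock: 14.05
position: [540.7, 305.1, 201.8]
ee_rot: [0.739, -0.674, 0.0, -0.0]
contact_force: [1.0, -1.1, -1.2]
gripper_width: 39.1
grasp_force: 60.8
```

```bash
python3 -c "
from h import *
go(*cr(0,67),196.5,5.1)"
```

```text
t 14.05 pos [540.7 305.1 201.8] yhead -174.69 F [ 1.  -1.1 -1.2] w 39.1 gf 60.8 j [ 0.77  0.58 -0.23  0.   -0.76 -0.68]
shift [0.005  0.0009 0.0265] turn [-0.0002  0.0001  0.0012]
```

>>> {"api": "carry_out", "payload": {
  "rows": [
    [0.005, 0, 0, 0, 0, 0.001, -1],
    [0.005, 0, 0.012, 0, 0, 0.001, -1],
    [0.005, 0, 0.02, 0, 0, 0.001, -1],
    [0.005, 0, 0.028, 0, 0, 0.001, -1],
    [0.005, 0, 0.028, 0, 0, 0.001, -1]
  ]
}}

```text
clock: 14.68
position: [540.8, 304.0, 196.1]
ee_rot: [0.738, -0.675, 0.0, -0.0]
contact_force: [-0.6, 0.4, 1.1]
gripper_width: 39.2
grasp_force: 61.1
```

```bash
python3 -c "
from h import *
go(*cr(0,67),196,5.1)"
```

```text
t 14.675 pos [540.8 304.  196.1] yhead -174.86 F [-0.6  0.4  1.1] w 39.2 gf 61.1 j [ 0.77  0.59 -0.24  0.   -0.74 -0.68]
shift [-0.0002  0.0005  0.0006] turn [-0.0001  0.      0.0002]
```

Fz rose from -1.2 to +1.1, so the brick is standing on the plate. I release it, rise and check.

>>> {"api": "carry_out", "payload": {
  "rows": [
    [0, 0, 0, 0, 0, 0, 1],
    [0, 0, 0, 0, 0, 0, 1],
    [0, 0, 0, 0, 0, 0, 1],
    [0, 0, 0, 0, 0, 0, 1],
    [0, 0, 0, 0, 0, 0, 1],
    [0, 0, -0.15, 0, 0, 0, 1],
    [0, 0, -0.4, 0, 0, 0, 1],
    [0, 0, -0.55, 0, 0, 0, 1],
    [0, 0, -0.55, 0, 0, 0, 1]
  ]
}}

```text
clock: 15.8
position: [541.2, 304.3, 309.3]
ee_rot: [0.738, -0.675, 0.0, -0.003]
contact_force: [0.6, -0.2, -0.8]
gripper_width: 85.2
grasp_force: 0.0
```

>>> {"api": "carry_out", "payload": {
  "rows": [
    [0.2, 0, 0, 0, 0, 0, 1],
    [0.45, 0, 0, 0, 0, 0, 1],
    [0.7, 0, 0, 0, 0, 0, 1],
    [0.78, 0, 0, 0, 0, 0, 1],
    [0.78, 0, 0, 0, 0, 0, 1],
    [0.78, 0, 0, 0, 0, 0, 1]
  ]
}}

```text
clock: 16.55
position: [554.7, 149.5, 305.6]
ee_rot: [0.738, -0.674, -0.0, 0.0]
contact_force: [-0.2, 0.0, 0.0]
gripper_width: 85.6
grasp_force: 0.0
```

```bash
cat >> h.py <<'E'
from scipy import ndimage as nd
def check(tag):
    for n in("top","scene"):
        c=arm.calibration(n);p,d=arm.get_image(n);P=pts(n,d,c); cv2.imwrite(f"pics/{tag}_{n}.png",p[...,::-1])
        a=np.radians(5.1); D=P[...,:2]-np.array([546.6,237.3]); X=D[...,0]*np.cos(a)+D[...,1]*np.sin(a); Y=-D[...,0]*np.sin(a)+D[...,1]*np.cos(a); Z=P[...,2]
        L=np.stack([X,Y,Z],-1)
        br=(p[...,0].astype(int)-p[...,2]>60)
        for nm,m in(("brick",(Z>54)&(Z<69)&(Y>20)&(Y<110)&br),("stop",(Z>66)&(Z<80)&(Y>85)&(Y<140)),("grip",(Z>83)&(Z<95)&(Y>-150)&(Y<30)),("pad+carr",(Z>44)&(Z<58)&(Y<38)&(Y>-150)&~br)):
            m&=abs(X)<60; m=nd.binary_opening(m)
            if m.sum()>20: print(n,nm,m.sum(),rect(L[m]),"y",np.percentile(L[m][:,1],[1,50,99]).round(1),"z",np.median(L[m][:,2]).round(1))
E
python3 -c "
from h import *
go(*cr(0,-90),229,5.1); check('c1')"
```

```text
t 16.55 pos [554.7 149.5 305.6] yhead -174.82 F [-0.2  0.   0. ] w 85.6 gf 0.0 j [ 0.55  0.39 -0.25 -0.   -0.93 -0.45]
shift [0.0094 0.0014 0.383 ] turn [0.     0.     0.0004]
top brick 139 [-15.   65.1  54.5  14.8  85. ] y [38.9 68.  91.2] z 60.5
top stop 31 [-22.2 107.4  13.8  10.7  82.9] y [100.3 105.1 114.3] z 70.7
top grip 103 [ -1.4 -89.6  17.3  25.7   2.9] y [-102.4  -89.9  -77.1] z 86.0
top pad+carr 457 [ -1.1 -38.5 152.4  55.9  89.9] y [-114.5  -94.5   36.9] z 48.1
scene stop 154 [1.400e+00 1.093e+02 5.680e+01 1.810e+01 1.000e-01] y [100.4 108.8 118.2] z 73.6
scene pad+carr 266 [  0.6 -80.2  55.2  69.6   1.4] y [-114.3  -77.7  -45.7] z 51.3
```

```bash
python3 -c "
import cv2,numpy as np
a=cv2.imread('pics/c1_scene.png')[205:295,305:435]; b=cv2.imread('pics/c1_top.png')[180:260,90:245]
a=cv2.resize(a,(640,443),interpolation=2)[:,:]; b=cv2.resize(b,(300,155),interpolation=2)
im=np.zeros((600,640,3),np.uint8); im[:443]=a; im[443:598,:300]=b; cv2.imwrite('pics/c1.png',im)"
```

```text
(no output)
```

View pics/c1.png

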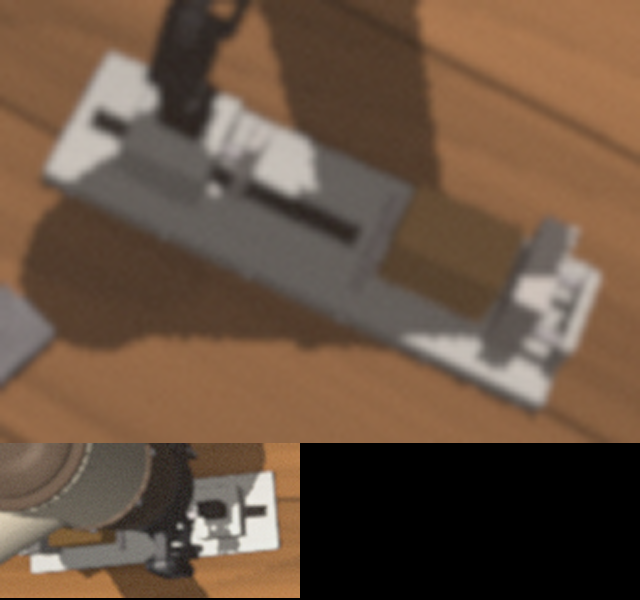

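The crop shows the brick, at crop (455,245), flat in the seat between the sill and the back stop, and the clamp still drawn back. Now the clamp grip.

>>> {"api": "carry_out", "payload": {
  "rows": [
    [0.009, 0.001, 0.12, 0, 0, 0, 1],
    [0.009, 0.001, 0.24, 0, 0, 0, 1],
    [0.009, 0.001, 0.32, 0, 0, 0, 1],
    [0.009, 0.001, 0.38, 0, 0, 0, 1],
    [0.009, 0.001, 0.38, 0, 0, 0, 1],
    [0.009, 0.001, 0.38, 0, 0, 0, 1]
  ]
}}

```text
clock: 17.4
position: [554.9, 147.0, 230.6]
ee_rot: [0.738, -0.675, 0.0, -0.001]
contact_force: [0.6, 0.3, 0.8]
gripper_width: 85.5
grasp_force: 0.0
```

```bash
python3 -c "
from h import *
go(*cr(0,-90),229,5.1)"
```

```text
t 17.4 pos [554.9 147.  230.6] yhead -174.86 F [0.6 0.3 0.8] w 85.5 gf 0.0 j [ 0.54  0.48 -0.33  0.   -0.76 -0.45]
shift [-0.0034  0.0014  0.0078] turn [-0.0004  0.0001  0.0002]
```

>>> {"api": "carry_out", "payload": {
  "rows": [
    [-0.003, 0.001, 0.006, 0, 0, 0, -1],
    [-0.003, 0.001, 0.006, 0, 0, 0, -1],
    [-0.003, 0.001, 0.006, 0, 0, 0, -1],
    [-0.003, 0.001, 0.006, 0, 0, 0, -1],
    [-0.003, 0.001, 0.006, 0, 0, 0, -1],
    [-0.003, 0.001, 0.006, 0, 0, 0, -1],
    [-0.003, 0.001, 0.006, 0, 0, 0, -1],
    [-0.003, 0.001, 0.006, 0, 0, 0, -1],
    [-0.003, 0.001, 0.006, 0, 0, 0, -1]
  ]
}}

```text
clock: 18.52
position: [555.3, 147.5, 229.3]
ee_rot: [0.738, -0.675, 0.001, -0.001]
contact_force: [5.4, -0.6, -0.3]
gripper_width: 17.1
grasp_force: 61.1
```

```bash
python3 -c "
from h import *
go(*cr(0,-90+60),229,5.1)"
```

```text
t 18.525 pos [555.3 147.5 229.3] yhead -174.86 F [ 5.4 -0.6 -0.3] w 17.1 gf 61.1 j [ 0.54  0.48 -0.33  0.   -0.75 -0.45]
shift [-0.3011  0.0033  0.0016] turn [-0.001   0.0002  0.0002]
```

>>> {"api": "carry_out", "payload": {
  "rows": [
    [-0.03, 0, 0, 0, 0, 0, -1],
    [-0.08, 0, 0, 0, 0, 0, -1],
    [-0.13, 0, 0, 0, 0, 0, -1],
    [-0.18, 0, 0, 0, 0, 0, -1],
    [-0.23, 0, 0, 0, 0, 0, -1],
    [-0.28, 0, 0, 0, 0, 0, -1],
    [-0.32, 0, 0, 0, 0, 0, -1],
    [-0.35, 0, 0, 0, 0, 0, -1],
    [-0.35, 0, 0, 0, 0, 0, -1]
  ]
}}

```text
clock: 19.65
position: [549.3, 216.0, 229.3]
ee_rot: [0.738, -0.675, 0.001, -0.0]
contact_force: [7.9, -5.4, 0.8]
gripper_width: 17.2
grasp_force: 61.2
```

```bash
python3 -c "
from h import *
go(*cr(0,-5),229,5.1); check('c2')
p,P=wrist(); cv2.imwrite('pics/w3.png',p[...,::-1])"
```

```text
t 19.65 pos [549.3 216.  229.3] yhead -174.87 F [ 7.9 -5.4  0.8] w 17.2 gf 61.2 j [ 0.65  0.5  -0.29  0.   -0.77 -0.56]
shift [-0.0821  0.0042  0.0013] turn [-0.0007 -0.0005  0.0002]
top stop 26 [-24.2 108.9  16.1   6.3  83.7] y [101.9 110.  116.9] z 71.0
top grip 49 [ -1.4 -27.7  20.7  11.2   7.1] y [-33.5 -29.6 -22.7] z 86.3
top pad+carr 253 [ -1.4 -33.4  30.6  56.6  83.6] y [-46.4 -36.4 -17.6] z 48.0
scene stop 149 [  0.8 109.6  18.1  56.4  89.6] y [100.5 109.5 118.3] z 73.6
scene pad+carr 257 [  2.1 -11.8  55.4  70.5   2.5] y [-45.9 -10.1  22.4] z 50.8
```

>>> {"api": "carry_out", "payload": {
  "rows": [
    [-0.02, -0.003, 0, 0, 0, 0, -1],
    [-0.04, -0.003, 0, 0, 0, 0, -1],
    [-0.04, -0.003, 0, 0, 0, 0, -1]
  ]
}}

```text
clock: 20.18
position: [548.9, 223.5, 229.3]
ee_rot: [0.738, -0.675, 0.001, 0.001]
contact_force: [5.9, -8.1, 1.9]
gripper_width: 17.4
grasp_force: 61.4
```

>>> {"api": "carry_out", "payload": {
  "rows": [
    [-0.01, 0, 0, 0, 0, 0, -1]
  ]
}}

```text
clock: 20.3
position: [548.8, 225.1, 229.3]
ee_rot: [0.738, -0.675, 0.001, 0.001]
contact_force: [6.7, -10.0, 0.9]
gripper_width: 16.9
grasp_force: 61.4
```

>>> {"api": "carry_out", "payload": {
  "rows": [
    [-0.01, 0, 0, 0, 0, 0, -1]
  ]
}}

```text
clock: 20.42
position: [548.6, 227.1, 229.3]
ee_rot: [0.738, -0.675, 0.001, 0.001]
contact_force: [7.5, -9.1, 2.0]
gripper_width: 17.1
grasp_force: 61.4
```

>>> {"api": "carry_out", "payload": {
  "rows": [
    [-0.01, 0, 0, 0, 0, 0, -1]
  ]
}}

```text
clock: 20.55
position: [548.5, 229.1, 229.3]
ee_rot: [0.738, -0.675, 0.001, 0.001]
contact_force: [7.6, -10.0, 1.6]
gripper_width: 17.1
grasp_force: 61.3
```

>>> {"api": "carry_out", "payload": {
  "rows": [
    [-0.01, 0, 0, 0, 0, 0, -1]
  ]
}}

```text
clock: 20.68
position: [548.3, 231.0, 229.3]
ee_rot: [0.738, -0.675, 0.001, 0.001]
contact_force: [8.0, -9.5, 1.2]
gripper_width: 17.1
grasp_force: 61.3
```

>>> {"api": "carry_out", "payload": {
  "rows": [
    [0, 0, 0, 0, 0, 0, -1],
    [0, 0, 0, 0, 0, 0, -1]
  ]
}}

```text
clock: 20.92
position: [548.3, 231.1, 229.3]
ee_rot: [0.738, -0.675, 0.001, 0.001]
contact_force: [8.0, -8.3, 1.7]
gripper_width: 17.0
grasp_force: 61.3
```

```bash
python3 -c "
from h import *
go(*cr(0,-5),229,5.1); check('c3')
p,P=wrist(); cv2.imwrite('pics/w4.png',p[...,::-1])
a=np.radians(5.1)
s=np.array(arm.read_state()['position']); print('loc y',-(s[0]-546.6)*np.sin(a)+(s[1]-237.3)*np.cos(a))"
```

```text
t 20.925 pos [548.3 231.1 229.3] yhead -174.89 F [ 8.  -8.3  1.7] w 17.0 gf 61.3 j [ 0.67  0.51 -0.28  0.   -0.78 -0.59]
shift [-0.0064  0.0056  0.0014] turn [-0.0002 -0.0009  0.0001]
top stop 23 [-25.2 109.2  15.4   4.4  84.5] y [101.9 108.6 116.6] z 71.1
top grip 58 [ -1.3 -12.2  13.7  20.6  85.2] y [-19.1 -13.6  -5.9] z 86.2
top pad+carr 253 [ -1.7 -16.6  31.9  56.3  85.7] y [-31.5 -21.6  -1.3] z 48.1
scene stop 152 [  0.6 109.4  54.9  17.8   0.4] y [100.6 109.3 118.2] z 74.0
scene pad+carr 269 [ 2.4  3.  69.7 55.6 89.7] y [-31.    3.   36.6] z 51.2
loc y -6.303657458630276
```

>>> {"api": "carry_out", "payload": {
  "rows": [
    [-0.005, -0.003, 0, 0, 0, 0, -1]
  ]
}}

```text
clock: 21.2
position: [548.5, 231.8, 229.3]
ee_rot: [0.738, -0.675, 0.001, 0.002]
contact_force: [4.9, -10.1, 4.1]
gripper_width: 17.1
grasp_force: 61.6
```

>>> {"api": "carry_out", "payload": {
  "rows": [
    [-0.005, 0, 0, 0, 0, 0, -1]
  ]
}}

```text
clock: 21.32
position: [548.4, 232.8, 229.3]
ee_rot: [0.738, -0.675, 0.001, 0.002]
contact_force: [5.8, -10.2, 3.4]
gripper_width: 17.0
grasp_force: 61.5
```

>>> {"api": "carry_out", "payload": {
  "rows": [
    [-0.005, 0, 0, 0, 0, 0, -1]
  ]
}}

```text
clock: 21.45
position: [548.3, 233.8, 229.3]
ee_rot: [0.738, -0.675, 0.001, 0.002]
contact_force: [5.9, -10.0, 3.0]
gripper_width: 17.0
grasp_force: 61.5
```

>>> {"api": "carry_out", "payload": {
  "rows": [
    [-0.005, 0, 0, 0, 0, 0, -1]
  ]
}}

```text
clock: 21.58
position: [548.2, 234.7, 229.3]
ee_rot: [0.738, -0.675, 0.001, 0.002]
contact_force: [6.0, -9.9, 2.6]
gripper_width: 17.3
grasp_force: 61.5
```

```bash
python3 -c "
from h import *
go(*cr(0,-0.6),229,5.1); check('c4')"
```

```text
t 21.575 pos [548.2 234.7 229.3] yhead -174.91 F [ 6.  -9.9  2.6] w 17.3 gf 61.5 j [ 0.68  0.51 -0.28  0.   -0.78 -0.59]
shift [-0.0105  0.0068  0.0013] turn [ 0.0002 -0.0012 -0.    ]
top stop 26 [-25.2 108.4   6.2  15.7   5. ] y [100.7 107.5 116.3] z 71.1
top grip 61 [-2.7 -8.1 26.9 13.5  2.6] y [-14.9 -10.9  -2. ] z 86.5
top pad+carr 255 [ -1.4 -12.1  33.2  56.   88.6] y [-28.2 -18.1   3.8] z 48.2
scene stop 152 [4.000e-01 1.096e+02 5.650e+01 1.820e+01 1.000e-01] y [100.6 109.2 118.1] z 73.9
scene pad+carr 250 [ 1.2  4.9 57.5 65.8  0.8] y [-27.5   3.8  36.9] z 51.2
```

>>> {"api": "carry_out", "payload": {
  "rows": [
    [-0.005, 0, 0, 0, 0, 0, -1]
  ]
}}

```text
clock: 21.8
position: [548.1, 235.6, 229.3]
ee_rot: [0.738, -0.675, 0.001, 0.002]
contact_force: [7.2, -10.6, 2.2]
gripper_width: 16.9
grasp_force: 61.5
```

>>> {"api": "carry_out", "payload": {
  "rows": [
    [-0.005, 0, 0, 0, 0, 0, -1]
  ]
}}

```text
clock: 21.92
position: [548.1, 236.4, 229.3]
ee_rot: [0.738, -0.675, 0.001, 0.002]
contact_force: [6.4, -13.3, 3.1]
gripper_width: 17.4
grasp_force: 61.5
```

Run:
```python
from h import *
go(*cr(0,-0.6),229,5.1); check('c5')
c=arm.calibration("scene");p,d=arm.get_image("scene");P=pts("scene",d,c)
a=np.radians(5.1); D=P[...,:2]-np.array([546.6,237.3]); X=D[...,0]*np.cos(a)+D[...,1]*np.sin(a); Y=-D[...,0]*np.sin(a)+D[...,1]*np.cos(a); Z=P[...,2]
m=(abs(X)<15)&(Y>-40)&(Y<125)&(Z>40)
o=np.argsort(Y[m]); y=Y[m][o];z=Z[m][o];q=p[m][o]
for t in np.arange(20,112,2):
    k=(y>=t)&(y<t+2)
    if k.any(): print(t,k.sum(),np.median(z[k]).round(),np.median(q[k],0).astype(int))
b=cv2.resize(p[205:295,305:435],(780,540),interpolation=2); cv2.imwrite("pics/c5.png",b[...,::-1])
```

```text
t 21.925 pos [548.1 236.4 229.3] yhead -174.91 F [  6.4 -13.3   3.1] w 17.4 gf 61.5 j [ 0.68  0.51 -0.28  0.   -0.78 -0.59]
shift [-0.002   0.007   0.0014] turn [ 0.0003 -0.0014 -0.    ]
top stop 25 [-24.1 109.2  16.2   6.4  84. ] y [101.1 106.4 116.8] z 71.0
top grip 62 [-0.8 -7.7 22.3 13.7 10.6] y [-14.2  -8.7  -0.4] z 86.7
top pad+carr 254 [ -1.2 -10.   55.8  33.    0.5] y [-26.4 -16.7   4.4] z 47.9
scene stop 152 [  0.6 109.3  18.   55.4  89.5] y [100.5 109.1 118.2] z 73.8
scene pad+carr 254 [ 1.1  5.1 55.6 64.5  1.7] y [-26.2   3.3  36.5] z 50.9
20 21 415.0 [96 79 68]
22 19 414.0 [93 78 66]
24 16 413.0 [92 77 65]
26 17 412.0 [91 76 64]
28 15 412.0 [90 75 64]
30 16 410.0 [89 74 64]
32 28 229.0 [90 75 64]
34 28 228.0 [96 81 70]
36 30 341.0 [101  87  76]
38 29 380.0 [112  93  87]
40 35 321.0 [104  86  77]
42 37 379.0 [151 141 127]
44 30 378.0 [161 149 134]
46 34 374.0 [145 134 121]
48 38 373.0 [144 134 120]
50 35 371.0 [136 126 114]
52 37 368.0 [129 120 107]
54 35 372.0 [135 124 112]
56 35 365.0 [120 110  99]
58 34 367.0 [122 113 102]
60 35 366.0 [117 108  97]
62 29 361.0 [109 100  90]
64 37 365.0 [124 115 102]
66 26 364.0 [113 104  93]
68 27 360.0 [105  97  86]
70 32 362.0 [109  99  89]
72 26 356.0 [102  92  83]
74 27 358.0 [107  94  84]
76 25 358.0 [104  93  84]
78 26 358.0 [106  94  84]
80 22 346.0 [100  88  76]
82 23 356.0 [101  94  83]
84 19 347.0 [100  86  76]
86 19 348.0 [100  85  76]
88 17 344.0 [100  84  72]
90 16 66.0 [100  77  54]
92 11 65.0 [99 77 53]
94 10 63.0 [99 75 52]
96 7 63.0 [97 75 53]
98 8 63.0 [92 74 59]
100 15 72.0 [94 83 77]
102 8 75.0 [102  96  90]
104 8 74.0 [105  98  93]
106 8 75.0 [105  99  94]
108 8 73.0 [106  99  94]
110 10 74.0 [106  98  94]
```

View pics/c5.png

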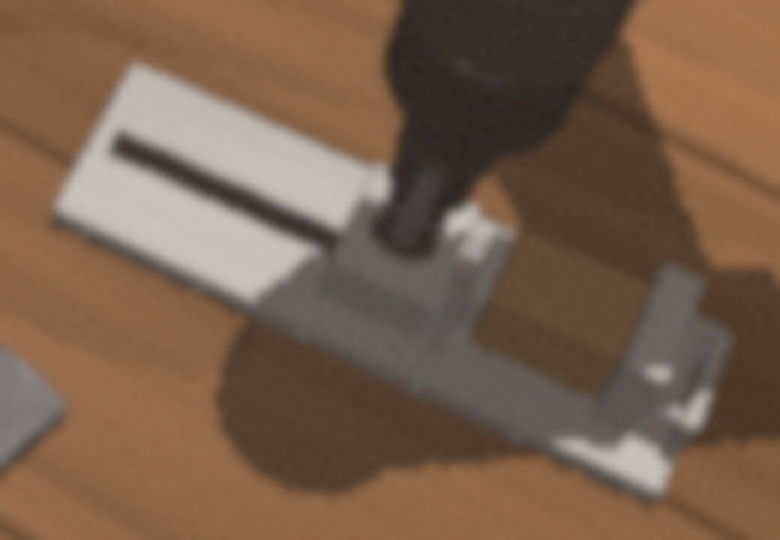

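The force has started rising (10 to 13.3 N), and the picture shows the brick against the stop. Both cameras put the carriage at travel 113.4, so the pad is pressed about 3.5 mm. I push about 1.5 mm more.

>>> {"api": "carry_out", "payload": {
  "rows": [
    [-0.005, 0, 0, 0, 0, 0, -1]
  ]
}}

```text
clock: 22.2
position: [548.0, 237.2, 229.3]
ee_rot: [0.738, -0.675, 0.001, 0.002]
contact_force: [6.7, -12.5, 2.6]
gripper_width: 17.3
grasp_force: 61.5
```

>>> {"api": "carry_out", "payload": {
  "rows": [
    [-0.004, 0, 0, 0, 0, 0, -1],
    [-0.004, 0, 0, 0, 0, 0, -1]
  ]
}}

```text
clock: 22.45
position: [548.0, 237.9, 229.3]
ee_rot: [0.738, -0.675, 0.001, 0.002]
contact_force: [6.2, -12.7, 2.3]
gripper_width: 17.2
grasp_force: 61.5
```

```bash
python3 -c "
from h import *
go(*cr(0,-0.6),229,5.1); check('c6')"
```

```text
t 22.45 pos [548.  237.9 229.3] yhead -174.91 F [  6.2 -12.7   2.3] w 17.2 gf 61.5 j [ 0.68  0.51 -0.27  0.   -0.79 -0.6 ]
shift [0.0055 0.0071 0.0015] turn [ 0.0004 -0.0015 -0.    ]
top stop 25 [-24.3 107.6  14.3   6.3  84.8] y [100.8 106.4 114.5] z 71.2
top grip 57 [-0.8 -5.5 14.8 20.5 85.8] y [-12.8  -6.8   1.5] z 86.0
top pad+carr 250 [ -1.3 -11.1  30.3  56.5  84.9] y [-25.  -15.5   3.8] z 48.1
scene stop 153 [  1.3 109.4  17.9  55.2  89.8] y [100.5 109.  118.2] z 73.9
scene pad+carr 240 [ 1.5  5.8 57.2 63.2  1.3] y [-25.    3.3  35.8] z 50.9
```

>>> {"api": "carry_out", "payload": {
  "rows": [
    [0, 0, 0, 0, 0, 0, 1],
    [0, 0, 0, 0, 0, 0, 1],
    [0, 0, 0, 0, 0, 0, 1],
    [0, 0, 0, 0, 0, 0, 1],
    [0, 0, 0, 0, 0, 0, 1],
    [0, 0, 0, 0, 0, 0, 1],
    [0, 0, -0.15, 0, 0, 0, 1],
    [0, 0, -0.35, 0, 0, 0, 1],
    [0, 0, -0.5, 0, 0, 0, 1],
    [0, 0, -0.5, 0, 0, 0, 1]
  ]
}}

```text
clock: 23.8
position: [547.6, 241.2, 331.8]
ee_rot: [0.738, -0.675, 0.001, -0.003]
contact_force: [-0.4, 0.4, -0.1]
gripper_width: 85.4
grasp_force: 0.0
```

>>> {"api": "carry_out", "payload": {
  "rows": [
    [-0.25, 0, 0, 0, 0, 0, 1],
    [-0.5, 0, 0, 0, 0, 0, 1],
    [-0.75, 0, 0, 0, 0, 0, 1],
    [-0.95, 0, 0, 0, 0, 0, 1],
    [-0.95, 0, 0, 0, 0, 0, 1],
    [-0.95, 0, 0, 0, 0, 0, 1]
  ]
}}

```text
clock: 24.55
position: [529.9, 429.7, 327.4]
ee_rot: [0.738, -0.675, -0.0, 0.001]
contact_force: [0.3, -0.6, 0.5]
gripper_width: 85.0
grasp_force: 0.0
```

Run:
```python
from h import *
go(*cr(0,-0.6),229,5.1); check('c7')
p,P=wrist(); cv2.imwrite("pics/w5.png",p[...,::-1])
a=np.radians(5.1); D=P[...,:2]-np.array([546.6,237.3]); X=D[...,0]*np.cos(a)+D[...,1]*np.sin(a); Y=-D[...,0]*np.sin(a)+D[...,1]*np.cos(a); Z=P[...,2]
np.savez("w5.npz",p=p,X=X,Y=Y,Z=Z)
m=(abs(X)<14)&(Z>44)&(Z<95)
for t in np.arange(-40,112,1.):
    k=m&(Y>=t)&(Y<t+1)
    if k.sum()>3: print(t,k.sum(),np.percentile(Z[k],[10,50,90]).round(),np.median(p[k],0).astype(int))
```

```text
t 24.55 pos [529.9 429.7 327.4] yhead -174.88 F [ 0.3 -0.6  0.5] w 85.0 gf 0.0 j [ 0.92  0.54  0.06 -0.   -1.1  -0.83]
shift [0.9677 0.002  0.4938] turn [ 0.0006 -0.0005  0.0001]
top brick 515 [-2.4 70.2 58.9 39.9 89.8] y [41.3 69.8 99.4] z 60.5
top stop 234 [ -1.  109.7  18.7  54.2  89.3] y [100.4 109.1 118.7] z 71.0
top grip 101 [-1.3 -0.3 25.2 16.8 86.5] y [-12.7  -0.2  12. ] z 85.5
top pad+carr 506 [-1.1  6.2 63.8 55.8 89.7] y [-25.2  -2.3  37.5] z 48.3
scene brick 317 [-1.6 70.4 57.6 42.  89.2] y [42.4 70.8 98.2] z 63.6
scene stop 153 [7.000e-01 1.096e+02 5.450e+01 1.830e+01 1.000e-01] y [100.5 109.1 118.3] z 74.0
scene grip 65 [-0.5 -0.3 25.5 19.4 86.1] y [-12.6  -0.1  12.3] z 88.6
scene pad+carr 285 [ 1.1  5.8 56.3 63.1  1.5] y [-24.9   2.5  36.6] z 51.3
29.0 9 [44. 46. 47.] [232 220 211]
30.0 5 [45. 46. 46.] [240 231 226]
33.0 9 [52. 53. 53.] [212 195 176]
34.0 33 [54. 54. 55.] [213 196 178]
35.0 38 [54. 55. 56.] [255 255 253]
36.0 51 [54. 55. 56.] [254 252 247]
37.0 44 [54. 55. 56.] [253 252 247]
38.0 42 [54. 55. 56.] [254 254 253]
39.0 41 [54. 55. 56.] [253 255 255]
42.0 37
[... 1787 characters left out ...]
 160]
92.0 43 [62. 63. 63.] [254 244 162]
93.0 41 [61. 63. 63.] [254 243 160]
94.0 74 [62. 63. 63.] [254 244 163]
95.0 40 [62. 62. 63.] [254 244 163]
96.0 46 [62. 62. 63.] [254 244 163]
97.0 71 [62. 63. 63.] [254 245 166]
98.0 39 [61. 63. 63.] [254 247 169]
99.0 69 [61. 62. 63.] [254 234 138]
100.0 48 [61. 62. 63.] [222 179 130]
102.0 41 [72. 73. 74.] [255 255 255]
103.0 80 [72. 73. 74.] [254 254 252]
104.0 40 [72. 73. 74.] [254 253 251]
105.0 81 [72. 73. 74.] [254 253 251]
106.0 42 [72. 73. 74.] [254 254 251]
107.0 69 [72. 73. 74.] [254 253 251]
108.0 54 [72. 73. 74.] [254 253 251]
109.0 46 [72. 73. 74.] [254 253 251]
110.0 77 [72. 73. 74.] [254 254 251]
111.0 41 [72. 73. 74.] [254 254 251]
```

View pics/w5.png

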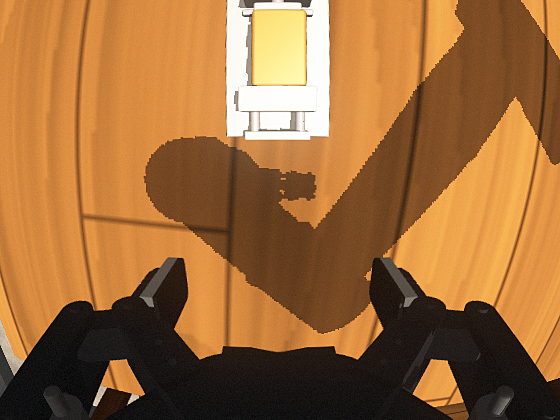

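The brick is flat against the stop, spanning cradle y 40.3 to 100, and centred within about 1 mm. The distance from grip to brick centre is 70.5 and 70.7 mm in the two views, against 75 mm with the pad free. So the pad is pressed about 4.4 mm, roughly half-way. The arm is clear, so I hand in.

```bash
python3 -c "
from bench import arm
print(arm.job_done())"
```

```text
the job is handed in; nothing more can be done
None
```

I handed the job in at about 25 s: the brick cheese is flat in the seat against the back stop, the clamp's spring pad is pressed about 4.4 mm of its 10 mm by camera measurement, the arm is clear, and I didn't touch the other cheeses, brush or jar; the hand-in returned no verdict.

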